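# Set the feed selector to the rinse bottle

### The job

Set the reagent selector to the tallest of the three bottles, ready for a rinse: lift the lever by its upright black handle out of the parking notch, swing it round over the teeth and lower it fully home in the notch that points at the tallest bottle. Leave all three bottles standing on their docks where they are.

Things in the scene. Friction and masses are not known exactly. Their poses are not given: they have to be found in the camera images.
- selector: Selector fixed to the desk: white drum 150 mm across, 58 mm high, with a steel spindle in its middle (to 123 mm above the desk) and a crown of teeth on the far half of its rim. Origin on the spindle axis at desk level, z up, x away from the robot (within 0.3 rad). Seen from above, notches lie at -51 degrees from x (parking, at the robot's right), -17, +17, +51, counter-clockwise.
- gate (a point): Middle of the gate, 68 mm from the spindle axis along the selector's x axis, 80 mm above the desk: level with the tops of the five dark steel teeth, which are 16 mm wide with round tops. The four gaps between them are the notches, 24 mm wide. Beyond each notch but the parking one, 190 mm from the axis in the same direction, is a grey dock 74 mm across, 12 mm high, with a bottle on it.
- lever_swing (a joint): Swing of the lever about the spindle, rad, counter-clockwise from above: 0 in the middle of the parking notch, 0.593, 1.187 and 1.780 in the middle of the other notches; stops at -0.1 and 1.88. Turns freely. In a notch it has about 0.11 rad of play either way.
- lever_lift (a joint): Rise of the lever along the spindle, m: 0 fully down, stop at 0.040. The lever sinks by its own weight (about 1.5 N); its bar is clear of the teeth above 0.022.
- knob (a point): Middle of the lever's upright black round handle, 105 mm from the spindle axis, 120 mm above the desk when the lever is down. Diameter 19 mm, grip part from 40 mm below to 27 mm above this point, top 30 mm above. Fixed to the lever, a 9 mm aluminium bar from the spindle, top 68.5 mm above the desk; being round, it may turn between the fingers.
- water_bottle: The tallest bottle: 60 mm across, 129 mm high, white cap, loose. Origin at the centre of its underside, on a dock, 12 mm above the desk.
- buffer_bottle: The middle bottle: 56 mm across, 103 mm high, blue cap, loose. Origin at the centre of its underside, on a dock.
- stain_bottle: The smallest bottle: 46 mm across, 85 mm high, black cap, loose. Origin at the centre of its underside, on a dock.
Not all that is in view belongs to the job. Leave any orange look-alike of the water_bottle alone. What is shaped like the buffer_bottle but yellow is not meant.

How it is judged:
By the outcome, as a careful person would: the job done as asked, in the order asked, and still so for the second after the job is handed in, with the robot touching nothing.
It also fails if it takes over 38 s, if anything falls off the work surface, if the arm or the gripper's body presses on something with over 40 N, if the wrist force passes 120 N, or if a joint passes its speed limit or range.

### The arm

A 7-joint arm with a two-finger parallel gripper is mounted at the origin on a cart in front of the work surface, level with it; the furniture and walls round the work are solid. World frame = base frame: x ahead of the robot, y to its left, z up, the work surface at z = 0. Lengths are in m, angles in rad, forces in N, time in s.
With the tool pointing down it reaches from about 0.425 to 0.925 m from the base axis. Payload 6.8 kg.
Tool frame: the origin (TCP) lies at the very end of the fingers, on their centre line; the grasp point (between the pads) lies 19 mm behind it; z points along the fingers, x is the direction in which the jaws open and shut, and the axes are right-handed (so a half turn about z gives the same grasp; the last joint's range is limited). The gripper opens to 85 mm and grips with 20 to 120 N. Pads are 22 mm wide; open, the fingers measure 114 mm over their backs; the gripper's body (76 mm by 85 mm) begins 54 mm behind the grasp point. The pads swing forward as they close: fully open they stand 13 mm farther back than shut.
Start: joints at [1.021, 0.477, 0.022, 1.555, -0.011, 1.109, -0.083], TCP at [0.289, -0.61, 0.195] pointing down, gripper open.
Joint ranges: [-2.96, 2.96], [-0.34, 2.1], [-1.41, 1.46], [0.24, 2.44], [-1.37, 4.51], [0.17, 1.92], [-2.96, 2.96]. Speed limits (rad/s): [2.39, 2.39, 3.14, 3.14, 3.14, 3.14, 3.14].

### API

Orientations are given as a unit quaternion [w, x, y, z].
In Python, from station import get_obs, read_camera, calibration, hand_in, recognise, outline_of, place_of gives the robot as it stands.
- The arm moves only by the tool move_arm, never from a script. Its argument "steps" is a list of rows, each an object with "fingers": the finger opening in mm, from 0 to 85.4; "translation": the shift along the world's x, y, z in mm, a list of three; "turn": the turn about the world's z in rad. In form: [{"fingers": fingers, "translation": [dx, dy, dz], "turn": turn}, ...]. A call has 1 to 10 rows; each row shifts and turns the commanded pose from where the row before left it; what a row does not reach is not made up. A row lasts 1/8 s, in which the tool goes at most 62.5 mm and 10.7 degrees, less where a joint would pass 70% of its speed; a pose out of reach is approached as far as the arm can. A call with a gripper value outside its range is refused whole. The fingers move at their own pace and stop on an object; "newtons" is the grip in N (left out, the last holds). Time passes only in rows, so rows that do not move let the fingers close. It gives the time, the measured TCP pose, the force and the opening at its end, in the units of the state.
- get_obs(): the state, without advancing time (a new reading comes with each control period).
- read_camera(name): name is "scene" or "side" or "wrist"; returns the picture (480x640x3 uint8, blue, green, red); there is no depth.
- calibration(name): a dict with "camera_matrix" (3x3 intrinsics, pixels), "rvec" (rotation vector, rad) and "tvec" (3), from world to camera coordinates, as OpenCV has them. Camera axes: x right, y down, z forward; pixel columns grow to the right and rows downward; lengths in m; the calibration is good to about 2 mm. A picture is of the moment at which its call begins: read the wrist's pose just before it. calibration takes no time and is no camera call; for the wrist camera it gives the pose at the moment of the call.
- hand_in(): hands the job in, once; it reports no verdict.
Trained networks look in the newest picture that a camera, given by its name, has taken for a name from the list of things; names that differ only in an ending like _2 or _b are one class to them, and where a whole thing is asked for, a point or a joint stands for the part that bears it (a point fixed in the world has none). Each returns a list of dicts, best first, with "conf" (0 to 1); they miss things now and then, are a little off and sometimes report something else, mostly with a low value. They report only what shows in the picture. A call takes as long as a camera call. They do not tell look-alikes from the thing itself.
- recognise(camera, name): "xy" ([column, row] in pixels, amid what is visible of it).
- outline_of(camera, name): "mask" (480x640 bool, what is visible of it) and "xy" ([column, row] in pixels, amid what is visible of it).
- place_of(camera, name): "xy" ([column, row] in pixels: a listed point, or the origin of a listed thing).
The state is a dict: "t": time; "q": joint angles; "joint_vel": joint speeds; "joint_torque": joint torques, N m; "eef_pos": TCP position; "tool_rot": TCP orientation; "contact_force": force on the tool from outside, world axes, zero at the start; "torque": the same for the moment, N m; "gripper_width": opening from 0.0 (shut) to 1.0 (fully open).
Only numpy, scipy, OpenCV 4.12 (cv2) and the standard library are available. Lean on these libraries where they do the work, as an engineer would, in place of code of your own. Each camera call takes 0.05 s, during which the arm holds its last target.

## Working session

There is one attempt and no reset: what is moved stays moved. The work goes in short steps, Python scripts to look and compute and a tool call to move; the robot and the scene stay as the last step left them, time stands still between calls to the robot, and variables do not carry over. Pictures are saved under pics/ and viewed, and the job is handed in when it is done.

Besides the shell and the picture viewer there is one more tool, called after "Call:" as name(argument=value, ...) on one line, values as JSON. move_arm: Moves the arm, as the interface text tells. Its arguments: {"type":"object","properties":{"steps":{"type":"array"},"newtons":{"type":"number"}},"required":["steps"]}

```bash
mkdir -p pics; ls
python3 - <<'E'
from station import *
import cv2
o=get_obs();print(o)
for n in ["scene","side","wrist"]:
    cv2.imwrite(f"pics/{n}0.png",read_camera(n)); 
    c=calibration(n);print(n,c)
    for t in ["selector","gate","knob","water_bottle","buffer_bottle","stain_bottle"]:
        if n=="wrist":continue
        print(n,t,[(round(d["conf"],2),[round(float(v),1) for v in d["xy"]]) for d in place_of(n,t)][:4])
E
```

```text
pics
{'t': 0.0, 'q': array([ 1.0208947 ,  0.47779265,  0.02232623,  1.55646319, -0.01147896,
        1.10928418, -0.08311907]), 'joint_vel': array([-2.74833911e-04, -5.88124160e-04, -2.30307734e-04, -1.07858024e-03,
       -5.60480533e-04, -7.52844231e-04,  8.93959847e-05]), 'joint_torque': array([ 8.53783931e-04, -5.96455264e+01,  1.60827219e+00, -2.81197840e+01,
        1.24734384e-02,  9.30140057e-03, -4.09488371e-05]), 'eef_pos': array([ 0.28831033, -0.60959983,  0.19382555]), 'tool_rot': array([-4.22613271e-04,  8.44863636e-01, -5.34980942e-01, -8.05508023e-04]), 'contact_force': array([-0.02398772, -0.41505223, -1.456017  ]), 'torque': array([0.00112633, 0.01970015, 0.05214453]), 'gripper_width': 0.9992166753441175}
scene {'camera_matrix': array([[440.54325302,   0.        , 316.79200132],
       [  0.        , 440.54325302, 245.38455953],
       [  0.        ,   0.        ,   1.        ]]), 'rvec': array([ 1.07019262, -2.18462727,  1.20072448]), 'tvec': array([0.3912615 , 0.30025983, 0.54736282])}
scene selector [(0.85, [369.6, 319.0])]
scene gate [(0.78, [345.1, 270.7])]
scen
[... 425 characters left out ...]
.        ]]), 'rvec': array([ 0.34530013, -2.63379773,  1.44989565]), 'tvec': array([0.57888336, 0.1328924 , 0.87344936])}
side selector [(0.96, [389.3, 285.2])]
side gate [(0.92, [359.9, 251.8])]
side knob [(0.91, [365.6, 214.8])]
side water_bottle [(0.83, [332.1, 328.7]), (0.59, [371.3, 378.7])]
side buffer_bottle [(0.96, [242.3, 306.8]), (0.65, [299.5, 290.7])]
side stain_bottle [(0.74, [308.7, 261.0])]
wrist {'camera_matrix': array([[358.78648877,   0.        , 316.69284041],
       [  0.        , 358.78648877, 237.51176223],
       [  0.        ,   0.        ,   1.        ]]), 'rvec': array([-2.45925139,  1.5555675 ,  0.20828226]), 'tvec': array([-0.67521114, -0.03552695,  0.37936215])}
```

View pics/scene0.png

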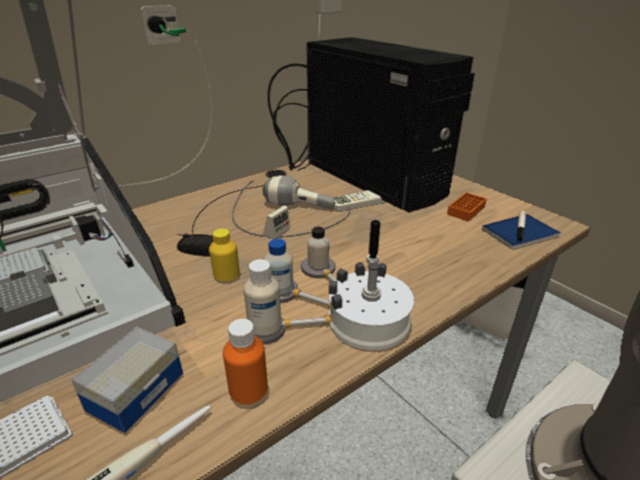

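View pics/side0.png

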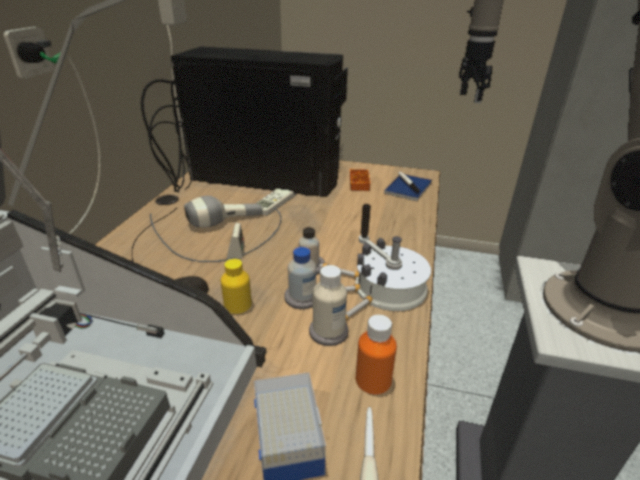

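```bash
cat > h.py <<'E'
import numpy as np, cv2
from station import *
def cam(n):
    c=calibration(n); R,_=cv2.Rodrigues(c["rvec"]); return c["camera_matrix"],R,np.array(c["tvec"]).ravel()
def onz(n,xy,z):
    K,R,t=cam(n); d=R.T@np.linalg.inv(K)@np.array([*xy,1.]); C=-R.T@t
    return C+d*(z-C[2])/d[2]
def proj(n,p):
    K,R,t=cam(n); q=K@(R@np.array(p)+t); return q[:2]/q[2]
def tri(obs):
    A=[];b=[]
    for n,xy in obs:
        K,R,t=cam(n); d=R.T@np.linalg.inv(K)@np.array([*xy,1.]); d/=np.linalg.norm(d); C=-R.T@t
        P=np.eye(3)-np.outer(d,d); A.append(P); b.append(P@C)
    return np.linalg.lstsq(np.vstack(A),np.hstack(b),rcond=None)[0]
E
python3 - <<'E'
from h import *
np.set_printoptions(precision=4,suppress=True)
D={"scene":{"selector":(369.6,319,0),"gate":(345.1,270.7,.08),"knob":(371.6,237,.12),"knob2":(317.8,263.6,.12),"wa":(249.8,391.6,.012),"wb":(263.7,322.5,.012),"ba":(226.5,272.9,.012),"bb":(281.5,287,.012),"st":(322.1,266.2,.012)},
"side":{"selector":(389.3,285.2,0),"gate":(359.9,251.8,.08),"knob":(365.6,214.8,.12),"wa":(332.1,328.7,.012),"wb":(371.3,378.7,.012),"ba":(242.3,306.8,.012),"bb":(299.5,290.7,.012),"st":(308.7,261,.012)}}
for n in D:
    for k,v in D[n].items(): print(n,k,onz(n,v[:2],v[2]))
for k in ["selector","gate","knob"]: print(k,tri([(n,D[n][k][:2]) for n in D]))
E
```

```text
scene selector [0.4246 0.0434 0.    ]
scene gate [0.4843 0.0546 0.08  ]
scene knob [ 0.4941 -0.0174  0.12  ]
scene knob2 [0.4871 0.1153 0.12  ]
scene wa [0.4083 0.3049 0.012 ]
scene wb [0.5241 0.2084 0.012 ]
scene ba [0.6992 0.1893 0.012 ]
scene bb [0.5901 0.126  0.012 ]
scene st [0.5968 0.0184 0.012 ]
side selector [0.4288 0.04   0.    ]
side gate [0.4956 0.0497 0.08  ]
side knob [ 0.5006 -0.0362  0.12  ]
side wa [0.5144 0.2128 0.012 ]
side wb [0.4275 0.3081 0.012 ]
side ba [0.6968 0.1996 0.012 ]
side bb [0.6037 0.1226 0.012 ]
side st [0.6141 0.0154 0.012 ]
selector [ 0.4283  0.0393 -0.0026]
gate [0.4955 0.0439 0.0726]
knob [ 0.4976 -0.0217  0.1225]
```

The scene picture shows the lever with its black knob at (374,240) and the selector drum at (370,310). The bottles are water with a white cap at (263,305), buffer with a blue cap at (280,270) and stain with a black cap at (318,250).

Things that could be taken for the tallest bottle:
- White or clear body with a white cap at (263,305): this is the one, and it stands on a dock.
- Orange look-alike with a white cap at (245,365): not on a dock.
- Buffer at (280,270) and yellow bottle at (225,257): both are smaller.

I'll check the choice in a close crop and measure the tower.

Run:
```python
from h import *
np.set_printoptions(precision=4,suppress=True)
im=cv2.imread("pics/scene0.png"); a=cv2.resize(im[210:420,200:430],None,fx=2.6,fy=2.6,interpolation=cv2.INTER_CUBIC)
cv2.imwrite("pics/crop0.png",a)
print("tower corners",onz("scene",(410,206),0),onz("scene",(450,185),0),onz("scene",(315,165),0))
print("edges",onz("scene",(585,232),0))
```

```text
tower corners [ 0.6861 -0.3547  0.    ] [ 0.7054 -0.5496  0.    ] [ 1.0738 -0.3294  0.    ]
edges [ 0.331  -0.5868  0.    ]
```

View pics/crop0.png

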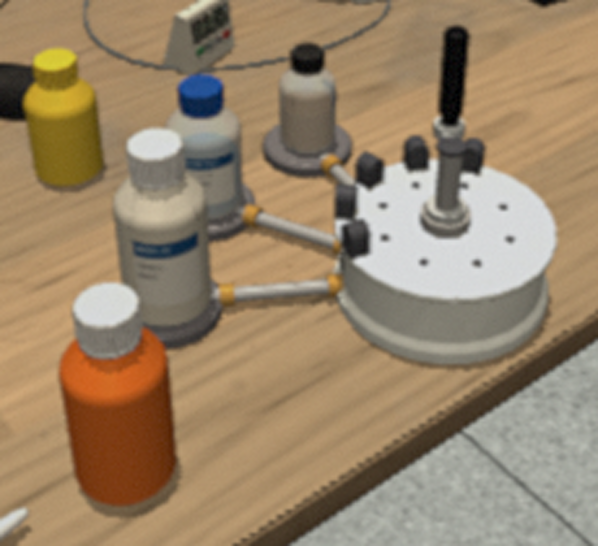

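The crop shows that the white-capped, cloudy-white bottle on the dock is the tallest real one. Its pipe leads to the leftmost notch, and the orange look-alike stands off any dock. Now I'll approach for a wrist view.

Call:
move_arm(steps=[{"fingers":85,"translation":[10,55,20],"turn":-0.06},{"fingers":85,"translation":[10,55,20],"turn":-0.06},{"fingers":85,"translation":[14,58,13],"turn":-0.06},{"fingers":85,"translation":[14,58,13],"turn":-0.06},{"fingers":85,"translation":[14,58,13],"turn":-0.06},{"fingers":85,"translation":[14,58,13],"turn":-0.06},{"fingers":85,"translation":[14,58,10],"turn":-0.06},{"fingers":85,"translation":[14,58,10],"turn":-0.06},{"fingers":85,"translation":[14,58,5],"turn":-0.06},{"fingers":85,"translation":[14,40,0],"turn":-0.06}])

```text
t: 2.0
eef_pos: [0.4211, -0.0514, 0.3128]
tool_rot: [0.001, -0.649, 0.761, -0.001]
contact_force: [0.4, 0.6, -0.4]
gripper_width: 0.994
```

Run:
```python
from h import *
np.set_printoptions(precision=4,suppress=True)
o=get_obs();print(o['t'],o['q'],o['eef_pos'],o['tool_rot'],o['contact_force'])
K,R,t=cam("wrist");print("cam",-R.T@t,R[2])
im=read_camera("wrist");cv2.imwrite("pics/w1.png",im)
D={}
Z={"selector":0,"gate":.08,"knob":.12,"water_bottle":.012,"buffer_bottle":.012,"stain_bottle":.012}
for k in Z:
    for d in place_of("wrist",k)[:3]: print(k,round(d["conf"],2),np.array(d["xy"]),onz("wrist",d["xy"],Z[k]))
```

```text
2.0 [ 0.3728 -0.0319 -0.3829  1.9294 -0.012   1.2396 -1.7346] [ 0.4211 -0.0514  0.3128] [ 0.0007 -0.6492  0.7606 -0.0009] [ 0.389   0.6233 -0.3723]
cam [ 0.486  -0.0623  0.4933] [-0.2575  0.0412 -0.9654]
selector 0.75 [246.7 204.4] [0.4167 0.0499 0.    ]
selector 0.31 [149.4  73.6] [0.5995 0.1383 0.    ]
selector 0.22 [212.4 152.8] [0.492  0.0813 0.    ]
gate 0.74 [212.6 153.3] [0.4898 0.0549 0.08  ]
knob 0.9 [279.6 134.9] [ 0.4963 -0.0288  0.12  ]
water_bottle 0.94 [ 70.4 226.6] [0.4249 0.287  0.012 ]
water_bottle 0.56 [105.3 145.6] [0.5214 0.2061 0.012 ]
buffer_bottle 0.72 [151.1  74.9] [0.5941 0.1234 0.012 ]
stain_bottle 0.62 [234.2  46.8] [0.6086 0.015  0.012 ]
```

View pics/w1.png

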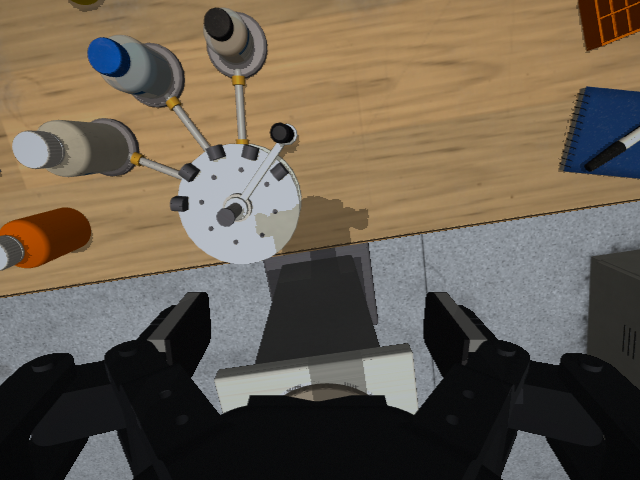

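The wrist view shows the knob top at about (281,132), the spindle top at about (229,214), the water bottle's dock at about (120,147), and the dock arms. I'll refine on enlarged crops.

Run:
```python
from h import *
np.set_printoptions(precision=4,suppress=True)
im=cv2.imread("pics/w1.png")
a=cv2.resize(im[110:260,160:310],None,fx=4,fy=4,interpolation=cv2.INTER_CUBIC)
cv2.imwrite("pics/w1c.png",a)
# fit selector pose using all views
from scipy.optimize import least_squares
O=[("scene","s",(369.6,319)),("side","s",(389.3,285.2)),("wrist","s",(246.7,204.4)),
("scene","g",(345.1,270.7)),("side","g",(359.9,251.8)),("wrist","g",(212.6,153.3)),
("scene","k",(371.6,237)),("side","k",(365.6,214.8)),("wrist","k",(279.6,134.9)),
("scene","w",(263.7,322.5)),("side","w",(332.1,328.7)),("wrist","w",(105.3,145.6)),
("scene","b",(281.5,287)),("side","b",(299.5,290.7)),("wrist","b",(151.1,74.9)),
("scene","t",(322.1,266.2)),("side","t",(308.7,261)),("wrist","t",(234.2,46.8)),("wrist","sp",(229,214)),("wrist","kt",(281,132))]
def pts(p):
    x,y,a,s=p
    f=lambda r,th,z:(x+r*np.cos(a+th),y+r*np.sin(a+th),z)
    r=np.radians
    return dict(s=(x,y,0),g=f(.068,0,.08),k=f(.105,r(-51)+s,.12),kt=f(.105,r(-51)+s,.15),sp=(x,y,.123),w=f(.19,r(51),.012),b=f(.19,r(17),.012),t=f(.19,r(-17),.012))
def res(p):
    P=pts(p); return np.hstack([proj(n,P[k])-xy for n,k,xy in O])
S=least_squares(res,[.427,.041,.17,0],loss="soft_l1",f_scale=2)
print(S.x); r=res(S.x).reshape(-1,2)
for o,e in zip(O,r): print(o[0],o[1],e)
for k,v in pts(S.x).items(): print(k,np.array(v))
```

```text
[ 0.423   0.0417  0.1478 -0.0395]
scene s [1.2871 0.0426]
side s [2.6414 0.9179]
wrist s [-0.1004 -5.5041]
scene g [-0.9246 -2.0785]
side g [2.3805 0.8968]
wrist g [-0.8705 -0.5621]
scene k [ 4.4627 -3.251 ]
side k [1.1112 1.0248]
wrist k [ 1.3154 -1.8795]
scene w [2.8261 0.6619]
side w [-1.7946 -3.2605]
wrist w [0.5365 1.7233]
scene b [-0.1609 -1.6061]
side b [4.1795 0.9857]
wrist b [-0.2681 -0.3076]
scene t [-2.2769 -3.808 ]
side t [ 1.5679 -0.2488]
wrist t [ 0.8043 -2.3304]
wrist sp [-4.5136  3.5563]
wrist kt [-3.25    0.4372]
s [0.423  0.0417 0.    ]
g [0.4903 0.0517 0.08  ]
k [ 0.4976 -0.0323  0.12  ]
kt [ 0.4976 -0.0323  0.15  ]
sp [0.423  0.0417 0.123 ]
w [0.5196 0.2053 0.012 ]
b [0.5946 0.1234 0.012 ]
t [0.6109 0.0135 0.012 ]
```

View pics/w1c.png

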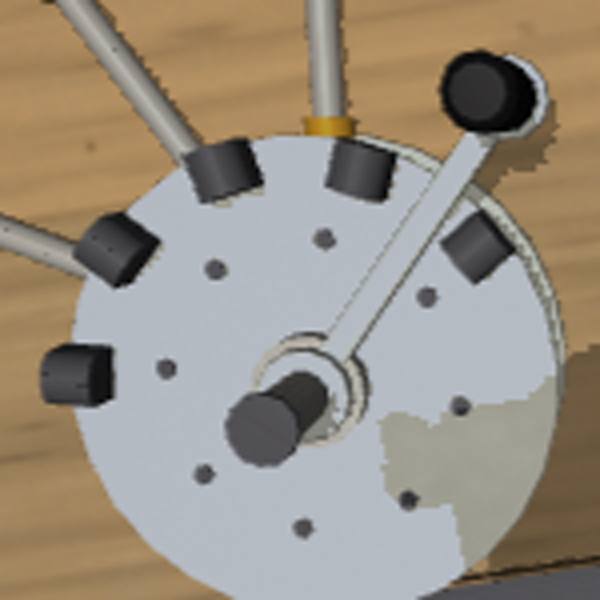

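Run:
```python
from h import *
np.set_printoptions(precision=4,suppress=True)
o=get_obs();print(o['t'],o['eef_pos'],o['tool_rot'])
s=onz("wrist",(226.5,217.2),.123);k=onz("wrist",(279.2,132.5),.15)
print(s,k,np.linalg.norm((k-s)[:2]),np.degrees(np.arctan2(*(k-s)[1::-1])))
for p in [(243,380,.058),(215,270,.058)]: pass
# teeth tops (crop px)
for c in [(480,240),(360,168),(225,168),(115,245),(75,372)]:
    p=onz("wrist",(160+c[0]/4,110+c[1]/4),.078);d=p-s;print(p,np.hypot(*d[:2]),np.degrees(np.arctan2(d[1],d[0])))
```

```text
2.35 [ 0.4203 -0.0556  0.3117] [-0.0002 -0.6482  0.7615  0.    ]
[0.4231 0.0395 0.123 ] [ 0.4973 -0.0336  0.15  ] 0.10417026436852436 -44.56886226073095
[ 0.4593 -0.02    0.078 ] 0.0696372735645544 -58.61193443566861
[0.4843 0.0096 0.078 ] 0.06810887440351951 -26.011404864784826
[0.4903 0.0471 0.078 ] 0.06764849040504438 6.417609433772167
[0.4745 0.0829 0.078 ] 0.06726993186384804 40.20559467556887
[0.4408 0.1036 0.078 ] 0.06651594502242493 74.55954090148707
```

Call:
move_arm(steps=[{"fingers":85,"translation":[39,12,-30],"turn":0},{"fingers":85,"translation":[38,11,-30],"turn":0},{"fingers":85,"translation":[0,0,-35],"turn":0},{"fingers":85,"translation":[0,0,0],"turn":0}])

```text
t: 2.85
eef_pos: [0.4954, -0.0325, 0.2143]
tool_rot: [-0.002, -0.648, 0.761, 0.002]
contact_force: [0.1, -0.1, 0.1]
gripper_width: 0.998
```

Run:
```python
from h import *
np.set_printoptions(precision=4,suppress=True)
o=get_obs();print(o['t'],o['eef_pos'],o['tool_rot'],o['q'])
cv2.imwrite("pics/w2.png",read_camera("wrist"))
for d in place_of("wrist","knob")[:2]: print(d["conf"],d["xy"],onz("wrist",d["xy"],.12))
```

```text
2.85 [ 0.4954 -0.0325  0.2143] [-0.0024 -0.6484  0.7613  0.0021] [ 0.309   0.1954 -0.4175  1.9223  0.09    1.0484 -1.8775]
0.72 [310.5, 220.0] [ 0.5032 -0.0285  0.12  ]
```

View pics/w2.png

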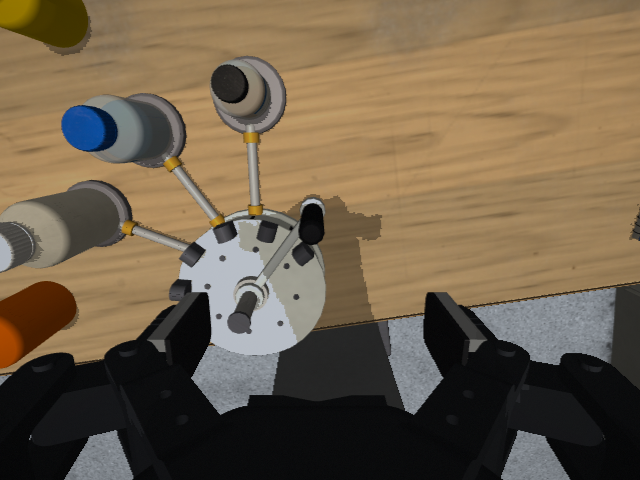

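The wrist view shows the knob top at about (313,229), midway between the fingers.

Run:
```python
from h import *
np.set_printoptions(precision=4,suppress=True)
im=cv2.imread("pics/w2.png")
cv2.imwrite("pics/w2c.png",cv2.resize(im[180:340,170:340],None,fx=3.5,fy=3.5,interpolation=cv2.INTER_CUBIC))
print(onz("wrist",(313,229),.15),onz("wrist",(240,322),.123))
```

```text
[ 0.5029 -0.0308  0.15  ] [0.4259 0.0448 0.123 ]
```

View pics/w2c.png

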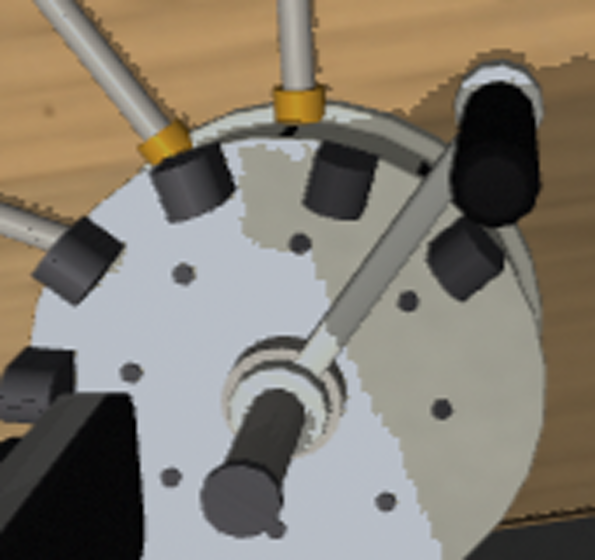

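Call:
move_arm(newtons=35, steps=[{"fingers":85,"translation":[2,1,-36],"turn":0},{"fingers":85,"translation":[1,0,-36],"turn":0},{"fingers":85,"translation":[0,0,-36],"turn":0},{"fingers":85,"translation":[0,0,0],"turn":0},{"fingers":40,"translation":[0,0,0],"turn":0},{"fingers":30,"translation":[0,0,0],"turn":0}])

```text
t: 3.7
eef_pos: [0.5022, -0.0304, 0.1109]
tool_rot: [0.001, -0.649, 0.761, -0.001]
contact_force: [-0.2, 0.0, 0.6]
gripper_width: 0.601
```

Run:
```python
from h import *
np.set_printoptions(precision=4,suppress=True)
o=get_obs();print(o['t'],o['eef_pos'],o['contact_force'],o['gripper_width'])
cv2.imwrite("pics/w3.png",read_camera("wrist"))
```

```text
3.7 [ 0.5022 -0.0304  0.1109] [-0.1727  0.021   0.6271] 0.6009964931021649
```

View pics/w3.png

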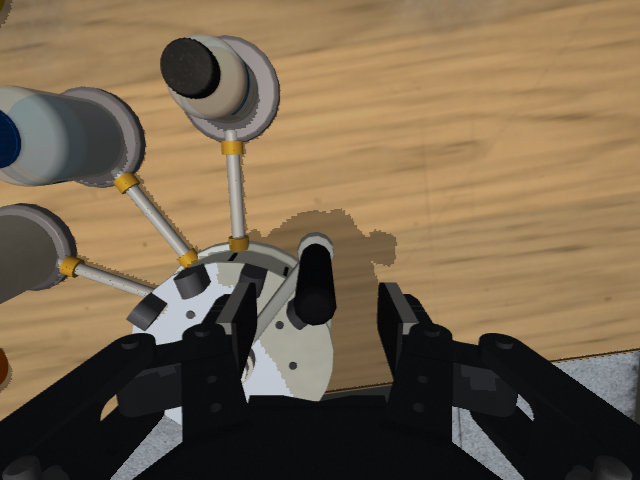

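The knob top at (317,305) lies between the pads. I'll check it across the pads before closing.

Run:
```python
from h import *
np.set_printoptions(precision=4,suppress=True)
o=get_obs();T=o['eef_pos'];print(T)
print(onz("wrist",(317,306),.15), proj("wrist",T+[0,0,.019]), proj("wrist",[T[0],T[1],.15]))
```

```text
[ 0.5019 -0.0303  0.1106]
[ 0.4991 -0.0305  0.15  ] [315.7227 281.8889] [315.5595 300.0183]
```

Call:
move_arm(newtons=35, steps=[{"fingers":10,"translation":[-2,0,-2],"turn":0},{"fingers":10,"translation":[0,0,0],"turn":0},{"fingers":10,"translation":[0,0,0],"turn":0},{"fingers":10,"translation":[0,0,0],"turn":0}])

```text
t: 4.25
eef_pos: [0.4991, -0.0301, 0.1072]
tool_rot: [0.0, -0.649, 0.761, -0.0]
contact_force: [0.0, 1.0, 5.7]
gripper_width: 0.182
```

Call:
move_arm(steps=[{"fingers":10,"translation":[0,0,0],"turn":0}])

```text
t: 4.38
eef_pos: [0.4991, -0.03, 0.1072]
tool_rot: [0.0, -0.649, 0.761, -0.0]
contact_force: [-0.1, 0.0, 5.5]
gripper_width: 0.182
```

Run:
```python
from h import *
o=get_obs();print(o['t'],o['eef_pos'],o['contact_force'],o['gripper_width'])
cv2.imwrite("pics/w4.png",read_camera("wrist"))
```

```text
4.375 [ 0.49910505 -0.0300389   0.10723252] [-0.10126861  0.01646032  5.50400877] 0.18190033823471202
```

View pics/w4.png

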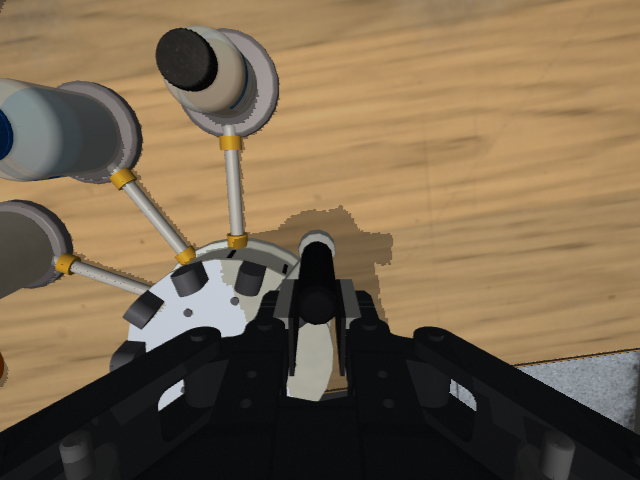

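The knob is held between the pads with the opening steady at 0.182. Now I'll lift.

Call:
move_arm(steps=[{"fingers":10,"translation":[0,0,10],"turn":0},{"fingers":10,"translation":[0,0,12],"turn":0},{"fingers":10,"translation":[0,0,10],"turn":0},{"fingers":10,"translation":[0,0,0],"turn":0}])

```text
t: 4.92
eef_pos: [0.4989, -0.0299, 0.1397]
tool_rot: [0.0, -0.649, 0.761, -0.0]
contact_force: [0.9, -0.7, -0.5]
gripper_width: 0.183
```

Run:
```python
from h import *
o=get_obs();print(o['t'],o['eef_pos'],o['contact_force'],o['gripper_width'])
im=read_camera("side");cv2.imwrite("pics/s5.png",cv2.resize(im[170:330,300:450],None,fx=3.7,fy=3.7,interpolation=cv2.INTER_CUBIC))
```

```text
4.925 [ 0.49889371 -0.02992793  0.13970423] [ 0.85147046 -0.69164983 -0.48590726] 0.18297168431652358
```

View pics/s5.png

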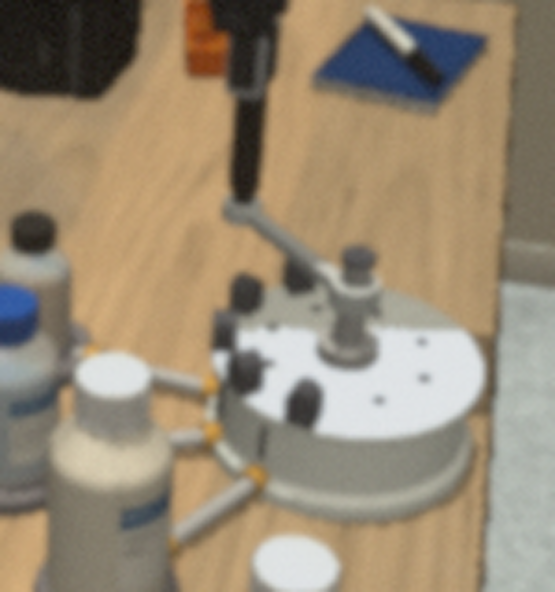

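The side view shows the bar well clear above the teeth, held in the gripper. I'll work out the arc.

Run:
```python
import numpy as np
a=np.radians(np.linspace(-43.5,59,11)); p=105*np.c_[np.cos(a),np.sin(a)]
print(np.round(np.diff(p,axis=0),1)); print(p[-1]-p[0], p[-1]/1000+[.4228,.0423])
```

```text
[[ 11.6  14.7]
 [  8.8  16.5]
 [  5.8  17.9]
 [  2.5  18.6]
 [ -0.9  18.7]
 [ -4.2  18.3]
 [ -7.4  17.3]
 [-10.3  15.7]
 [-12.9  13.6]
 [-15.2  11.1]]
[-22.08531109 162.27979702] [0.476879   0.13230257]
```

Call:
move_arm(steps=[{"fingers":10,"translation":[11.6,14.7,0],"turn":0.12},{"fingers":10,"translation":[8.8,16.5,0],"turn":0.12},{"fingers":10,"translation":[5.8,17.9,0],"turn":0.12},{"fingers":10,"translation":[2.5,18.6,0],"turn":0.12},{"fingers":10,"translation":[-0.9,18.7,0],"turn":0.12},{"fingers":10,"translation":[-4.2,18.3,0],"turn":0.12},{"fingers":10,"translation":[-7.4,17.3,0],"turn":0.12},{"fingers":10,"translation":[-10.3,15.7,0],"turn":0.12},{"fingers":10,"translation":[-12.9,13.6,0],"turn":0.12},{"fingers":10,"translation":[-15.2,11.1,0],"turn":0.12}])

```text
t: 6.22
eef_pos: [0.4784, 0.1341, 0.1395]
tool_rot: [-0.002, 0.966, -0.259, 0.002]
contact_force: [5.5, 1.7, -1.2]
gripper_width: 0.18
```

Call:
move_arm(steps=[{"fingers":10,"translation":[0,0,0],"turn":0}])

```text
t: 6.35
eef_pos: [0.4763, 0.1342, 0.139]
tool_rot: [-0.001, 0.965, -0.261, 0.0]
contact_force: [1.5, 3.4, -0.7]
gripper_width: 0.181
```

Run:
```python
from h import *
o=get_obs();print(o['t'],o['eef_pos'],o['contact_force'],o['gripper_width'],o['q'])
a=o['eef_pos'][:2]-[.4228,.0423];print(np.linalg.norm(a),np.degrees(np.arctan2(a[1],a[0])))
im=read_camera("side");a=cv2.resize(im[150:350,290:450],None,fx=2.9,fy=2.9,interpolation=cv2.INTER_CUBIC)
im=read_camera("scene");b=cv2.resize(im[200:350,220:430],(310,220))
cv2.imwrite("pics/s6.png",a)
cv2.imwrite("pics/c6.png",cv2.resize(im[180:360,220:430],None,fx=3,fy=3,interpolation=cv2.INTER_CUBIC))
cv2.imwrite("pics/w6.png",read_camera("wrist"))
```

```text
6.35 [0.47626026 0.13420933 0.13903893] [ 1.50397779  3.36071457 -0.68592321] 0.18121068637915133 [ 0.20870901  0.33047842 -0.71981011  1.99846273  0.27327612  0.90702379
 -1.18138665]
0.10632650206985532 59.81501977009378
```

View pics/s6.png

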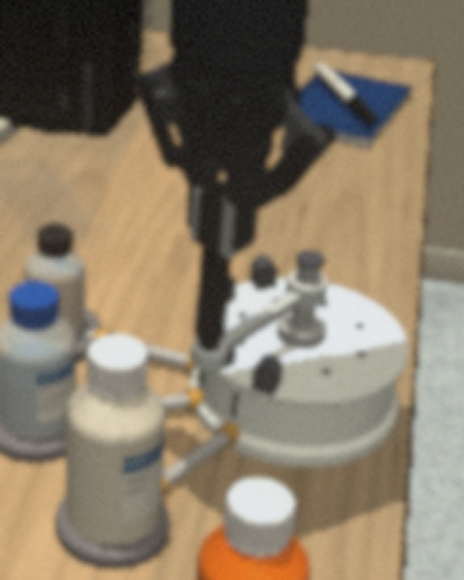

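View pics/c6.png

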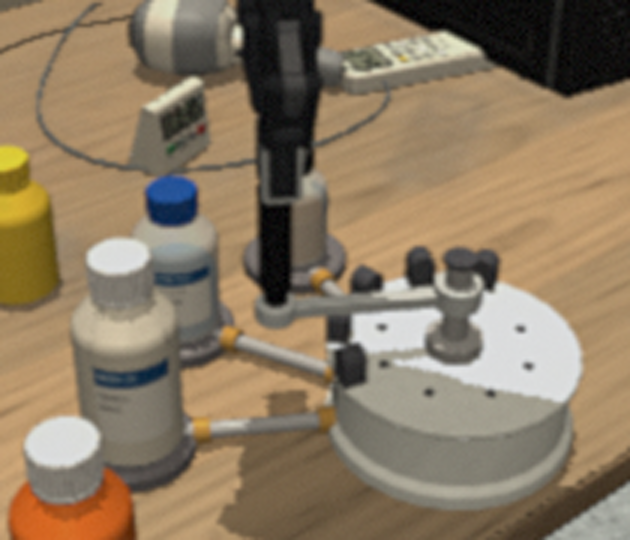

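View pics/w6.png

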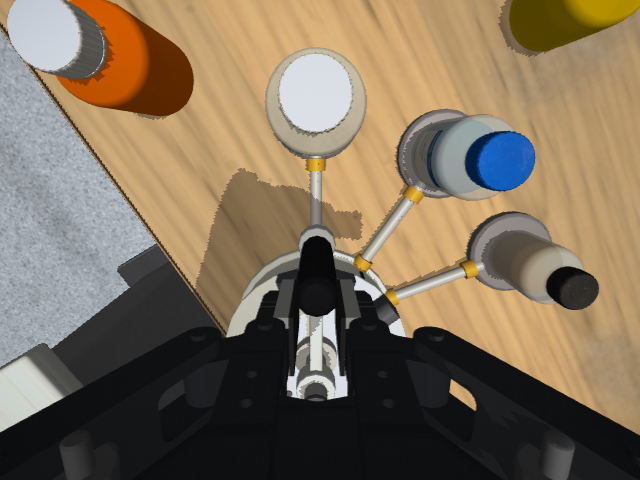

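The lever's bar lines up with the pipe to the white-capped water bottle: bar base at (317,240), pipe at (317,190). I'll lower it.

Call:
move_arm(steps=[{"fingers":10,"translation":[0,-1,-10],"turn":0},{"fingers":10,"translation":[0,0,-11],"turn":0},{"fingers":10,"translation":[0,0,-10],"turn":0},{"fingers":10,"translation":[0,0,0],"turn":0}])

```text
t: 7.0
eef_pos: [0.4783, 0.1329, 0.1079]
tool_rot: [-0.002, 0.965, -0.262, 0.001]
contact_force: [3.2, 6.1, -1.8]
gripper_width: 0.182
```

Run:
```python
from h import *
o=get_obs();print(o['t'],o['eef_pos'],o['contact_force'],o['gripper_width'])
im=read_camera("side");cv2.imwrite("pics/s7.png",cv2.resize(im[150:350,290:450],None,fx=2.9,fy=2.9,interpolation=cv2.INTER_CUBIC))
im=read_camera("scene");cv2.imwrite("pics/c7.png",cv2.resize(im[180:360,220:430],None,fx=3,fy=3,interpolation=cv2.INTER_CUBIC))
```

```text
7.0 [0.47832807 0.1328724  0.10794597] [ 3.21638629  6.06040468 -1.82007757] 0.18187079056261
```

View pics/c7.png

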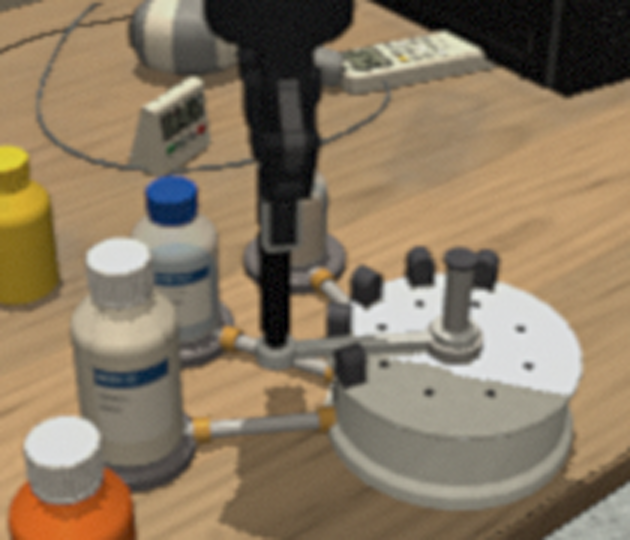

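View pics/s7.png

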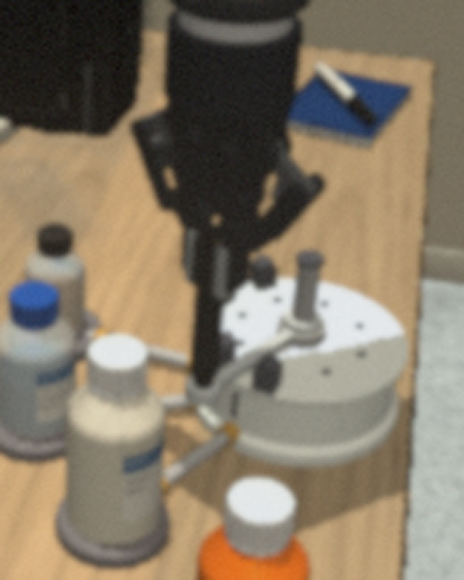

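Both views show the bar in the last notch, between the two leftmost teeth. I'll release and rise straight up.

Call:
move_arm(steps=[{"fingers":10,"translation":[0.5,1,-1],"turn":0},{"fingers":30,"translation":[0,0,0],"turn":0},{"fingers":50,"translation":[0,0,0],"turn":0},{"fingers":50,"translation":[0,0,0],"turn":0},{"fingers":50,"translation":[0,0,0],"turn":0}])

```text
t: 7.72
eef_pos: [0.4767, 0.1318, 0.1066]
tool_rot: [0.0, 0.965, -0.262, -0.0]
contact_force: [-0.9, -0.4, 0.8]
gripper_width: 0.583
```

Run:
```python
from h import *
o=get_obs();print(o['t'],o['eef_pos'],o['contact_force'],o['gripper_width'])
cv2.imwrite("pics/w8.png",read_camera("wrist"))
```

```text
7.725 [0.47672514 0.13182403 0.10661235] [-0.89358969 -0.44664232  0.81484254] 0.5828490810692217
```

View pics/w8.png

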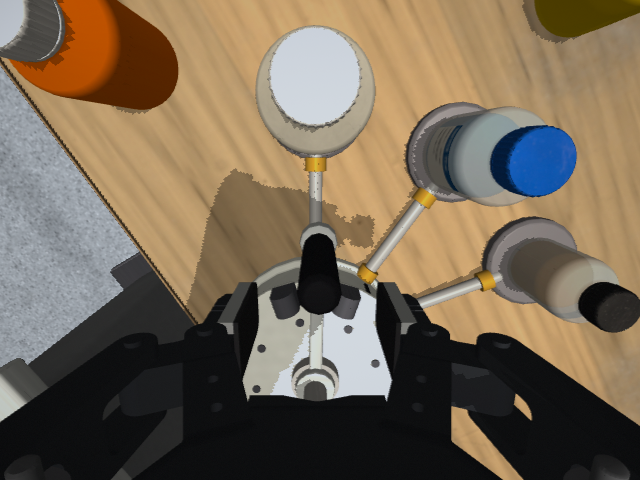

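The fingers are clear on both sides of the knob, and the bar sits midway between the two teeth at (287,302) and (345,300). I'll rise and back off.

Call:
move_arm(steps=[{"fingers":50,"translation":[0,0,25],"turn":0},{"fingers":50,"translation":[0,0,40],"turn":0},{"fingers":50,"translation":[0,0,50],"turn":0},{"fingers":50,"translation":[0,0,50],"turn":0},{"fingers":50,"translation":[0,-40,30],"turn":0},{"fingers":50,"translation":[0,-50,0],"turn":0},{"fingers":50,"translation":[0,-50,0],"turn":0},{"fingers":50,"translation":[0,0,0],"turn":0}])

```text
t: 8.78
eef_pos: [0.4766, -0.0125, 0.3015]
tool_rot: [0.001, 0.964, -0.265, -0.0]
contact_force: [0.2, -0.1, 0.3]
gripper_width: 0.584
```

Run:
```python
from h import *
np.set_printoptions(precision=4,suppress=True)
o=get_obs();print(o['t'],o['eef_pos'],o['contact_force'],o['gripper_width'])
im=read_camera("side");cv2.imwrite("pics/s9.png",cv2.resize(im[150:350,270:450],None,fx=2.9,fy=2.9,interpolation=cv2.INTER_CUBIC))
ks=place_of("side","knob")[:2]
im=read_camera("scene");cv2.imwrite("pics/c9.png",cv2.resize(im[180:360,220:430],None,fx=3,fy=3,interpolation=cv2.INTER_CUBIC))
kc=place_of("scene","knob")[:2]
print(ks,kc)
if ks and kc:
    p=tri([("side",ks[0]["xy"]),("scene",kc[0]["xy"])]);d=p[:2]-[.4228,.0423];print(p,np.hypot(*d),np.degrees(np.arctan2(d[1],d[0])))
    P=[.4779,.1318,.12];print(proj("side",P),proj("scene",P))
```

```text
8.775 [ 0.4766 -0.0125  0.3015] [ 0.1686 -0.0539  0.2678] 0.5842451475910291
[{'xy': [363.1, 261.8], 'conf': 0.84}] [{'xy': [309.8, 266.9], 'conf': 0.61}]
[0.4773 0.1407 0.1248] 0.11248854596707393 61.04936358869409
[363.0107 259.0107] [313.3487 269.55  ]
```

View pics/c9.png

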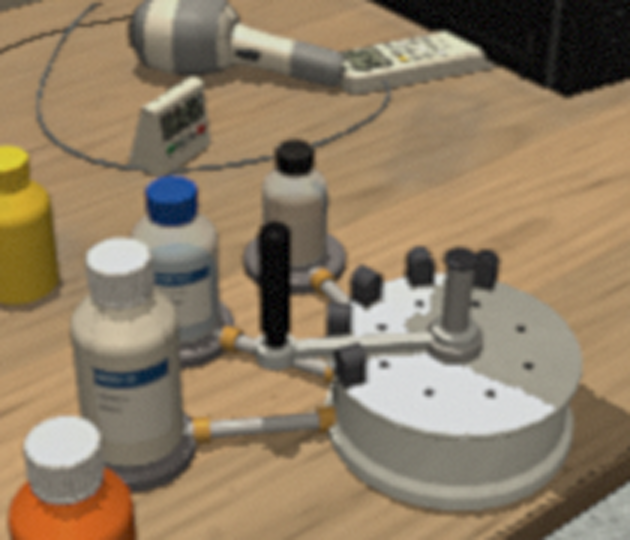

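View pics/s9.png

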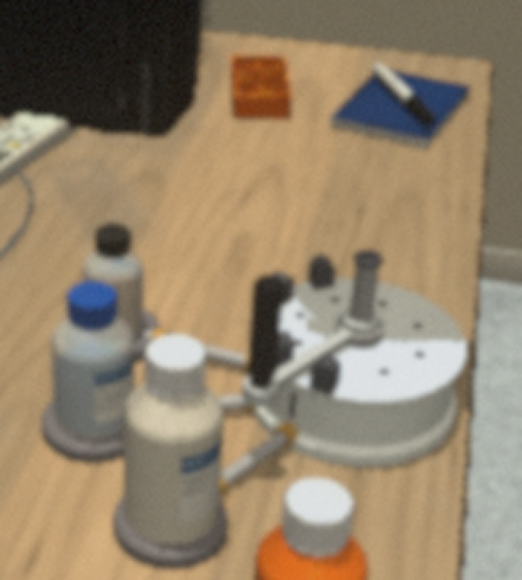

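Run:
```python
from h import *
for z in (.15,.155,.08): print(z,proj("scene",[.4775,.1315,z]),proj("side",[.4775,.1315,z]))
print(hand_in(),get_obs()['t'])
```

```text
0.15 [313.54180551 254.59487641] [364.34483438 245.22928927]
0.155 [313.52544215 252.0292061 ] [364.53107995 242.88703427]
0.08 [313.75871813 288.60540007] [361.86473284 276.41945568]
the job is handed in; nothing more can be done
the job is handed in; nothing more can be done
```

The selector is set to the tallest bottle (white cap, on its dock), and I handed the job in at about 9 s of robot time. I lifted the lever by its black handle out of the parking notch, raised it about 32 mm, and swung it about 103° over the teeth. I then lowered it into the leftmost (+51°) notch, let go and moved the arm clear.

**Lever:** The wrist view just after release, and the scene and side views with the arm clear, show the bar down between the last two teeth, in line with the water bottle's pipe. The knob top shows at about row 256 in the scene picture, against 255 expected for a lever fully down. Before release the gripper had come down to within 1 mm of the height where it first took hold, which also fits fully home.

**Bottles:** In those pictures all three bottles still stand on their docks, and I touched neither the orange nor the yellow look-alike. The wrist force stayed under about 7 N in every reading.

**Disagreements:**
- The network's knob position from the two cameras came out 5 mm high and about 8 mm too far out, which is within its usual scatter here. I trusted the pictures and the gripper height instead.
- The gripper read about 15.5 mm when closed on the 19 mm handle, but that held steady and the grip was firm.

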